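Balance the load of a swing-out centrifuge

ROBOT

A 7-joint arm with a two-finger parallel gripper is mounted at the origin on a cart in front of the work surface, level with it; the furniture and walls round the work are solid. World frame = base frame: x ahead of the robot, y to its left, z up, the work surface at z = 0. Lengths are in m, angles in degrees, forces in N, time in s.
With the tool pointing down it reaches from about 0.35 to 0.9 m from the base axis. Payload 19.9 kg.
Tool frame: the origin (TCP) lies midway between the tips of the shut fingers; the grasp point (between the pads) lies 19 mm behind it; z points along the fingers, y is the direction in which the jaws open and shut (so a half turn about z gives the same grasp; the last joint's range is limited). The gripper opens to 94 mm and grips with 3 to 60 N. Pads are 16 mm wide; open, the fingers measure 119 mm over their backs; the gripper's body (75 mm by 177 mm) begins 78 mm behind the grasp point.
Start: joints at [-69.643, 23.915, -0.59, 92.452, 0.269, 63.638, -3.037], TCP at [0.242, 0.576, 0.205] pointing down, gripper open.
Joint ranges: [-161.28, 161.28], [-22.2, 115.67], [-73.04, 71.86], [3.21, 147.25], [-68.34, 248.33], [10.77, 114.83], [-161.83, 161.83]. Speed limits (degrees/s): [108.29, 108.29, 136.94, 136.94, 172.46, 172.46, 172.46].

INTERFACE

Orientations are given as [roll, pitch, yaw] about the fixed x, y, z axes, in that order (R = Rz(yaw) Ry(pitch) Rx(roll)).
In Python, from station import r gives the robot as it stands. The module is installed in compiled form; this text tells all that it offers.
- The arm moves only by the tool jog_arm, never from a script. Its argument "increments" is a list of rows, each a list of 5 numbers: the shift along the tool's x, y, z in cm, then the turn about the tool's z in rad, then the opening, from 0 (shut) to 1 (fully open). A call has 1 to 10 rows; each row shifts and turns the commanded pose from where the row before left it, along the tool's axes as they then stand; what a row does not reach is not made up. A row lasts 1/12 s, in which the tool goes at most 41.7 mm and 7.16 degrees, less where a joint would pass 70% of its speed; a pose out of reach is approached as far as the arm can. A call is refused whole if a number of a shift passes 4.17 or a number of a turn 0.125, either way. A call with a gripper value outside its range is refused whole. The fingers move at their own pace and stop on an object; the grip force is fixed at half the most. Time passes only in rows, so rows that do not move let the fingers close. It gives the time, the measured TCP pose, the force and the opening at its end, in the units of the state.
- r.observe(): the state, without advancing time (a new reading comes with each control period).
- r.snapshot(name): name is "side" or "top" or "wrist"; returns a dict with "img" (384x512x3 uint8, blue, green, red), "vfov" (degrees; the focal length in pixels is half the picture's height over the tangent of half this angle, whatever the lens; pixels are square), "cx", "cy" (the principal point, pixels), "k1" (the pictures are not rectified: a ray, as slopes to the right and down, at radius r is drawn at 1 + k1 r^2 times it, then the intrinsics apply), "position" and "rotation" of the camera in the world. Camera axes: x right, y up, looking along -z (the intrinsics and any distortion apply to the point x, -y, -z); pixel columns grow to the right and rows downward; lengths in m; the calibration is good to about 2 mm. A picture is of the moment at which its call begins. There is no depth.
- r.finish_job(): hands the job in, once; it reports no verdict.
The state is a dict: "t": time; "joints": joint angles; "dq": joint speeds; "effort": joint torques, N m; "position": TCP position; "orientation": TCP orientation; "contact_force": force on the tool from outside, world axes, zero at the start; "ft_torque": the same for the moment, N m; "gripper_width": finger opening in m.
Only numpy, scipy, OpenCV 4.12 (cv2) and the standard library are available. Lean on these libraries where they do the work, as an engineer would, in place of code of your own. Each camera call takes 0.05 s, during which the arm holds its last target. There are 200 camera calls.

TASK

Someone began loading the centrifuge wrongly: in the four-bucket rotor a wide vial and a slim vial face each other, and their mates still stand on the worktop. Reload it so that it runs in balance: all four vials standing in the buckets, one in each, with the two wide vials directly opposite each other and the two slim vials directly opposite each other. Keep the vials upright, set them down rather than dropping them, and leave the small amber bottle on the worktop where it is.

Things in the scene. Friction and masses are not known exactly. Their poses are not given: they have to be found in the camera images.
- wide_in_centre (a point): white plastic vial with a white snap cap, the squat, wide kind: 90 mm high, body 31 mm across, the cap (top 12 mm) 34 mm across. This point is its centre, 45 mm above its underside; z is up its axis. 30 g. Grasp it by its upper third. This one stands in a rotor bucket at the start.
- slim_in_centre (a point): plastic vial with a blue snap cap, the tall, slim kind: 104 mm high, body 27.6 mm across, the cap (top 12 mm) 31 mm across. This point is its centre, 52 mm above its underside; z is up its axis. 30 g. Grasp it by its upper part. This one stands in a rotor bucket at the start, opposite the wide one.
- wide_out_centre (a point): white plastic vial with a white snap cap, the squat, wide kind: 90 mm high, body 31 mm across, the cap (top 12 mm) 34 mm across. This point is its centre, 45 mm above its underside; z is up its axis. 30 g. Grasp it by its upper third. This one stands on the worktop at the start.
- slim_out_centre (a point): plastic vial with a blue snap cap, the tall, slim kind: 104 mm high, body 27.6 mm across, the cap (top 12 mm) 31 mm across. This point is its centre, 52 mm above its underside; z is up its axis. 30 g. Grasp it by its upper part. This one stands on the worktop at the start.
- bucket_1_mouth (a point): round steel rotor bucket, open at the top, directly across from bucket_3; this point is the centre of its mouth, 120 mm above the worktop, z up. Bore 42 mm across, flaring to 52 mm at the mouth (58 mm over the rim). A vial stands on its flat floor, 38 mm below the mouth: a wide vial shows 52 mm above the rim, a slim one 66 mm.
- bucket_2_mouth (a point): round steel rotor bucket, open at the top, directly across from bucket_4; this point is the centre of its mouth, 120 mm above the worktop, z up. Bore 42 mm across, flaring to 52 mm at the mouth (58 mm over the rim). A vial stands on its flat floor, 38 mm below the mouth: a wide vial shows 52 mm above the rim, a slim one 66 mm.
- bucket_3_mouth (a point): round steel rotor bucket, open at the top, directly across from bucket_1; this point is the centre of its mouth, 120 mm above the worktop, z up. Bore 42 mm across, flaring to 52 mm at the mouth (58 mm over the rim). A vial stands on its flat floor, 38 mm below the mouth: a wide vial shows 52 mm above the rim, a slim one 66 mm.
- bucket_4_mouth (a point): round steel rotor bucket, open at the top, directly across from bucket_2; this point is the centre of its mouth, 120 mm above the worktop, z up. Bore 42 mm across, flaring to 52 mm at the mouth (58 mm over the rim). A vial stands on its flat floor, 38 mm below the mouth: a wide vial shows 52 mm above the rim, a slim one 66 mm.
- rotor: swing-out rotor in the round white centrifuge drum (236 mm across, control box on the robot's side, rim level with the bucket mouths): a hub and four arms with four buckets between them, 65 mm from the axis, 90 degrees apart, numbered anticlockwise from above. It does not turn. Origin on its axis, 84 mm below the mouths; x points to bucket_1, z up. Only the vials stand above the mouths.
- amber_bottle: small amber reagent bottle with a narrow black cap, 33 mm across and 92 mm high, a bystander among the vials on the worktop. Origin at the centre of its underside.
Not all that is in view belongs to the job. Leave any green look-alike of the part that bears wide_in_centre alone.

How it is judged (in metres and radians):
At the end, for the whole second after the job is handed in: Each of the four vials stands in a bucket of its own, within 12 mm of the bucket's axis, its underside within 7 mm of the bucket's floor, no more than 0.2 rad off upright and at rest; the two wide vials are in opposite buckets (1 and 3 or 2 and 4), the two slim vials in the other two (((horizontal distance between wide_in_centre and bucket_1_mouth below 0.012 m and z of wide_in_centre in the frame of bucket_1_mouth between -0 and 0.014 m and horizontal distance between wide_out_centre and bucket_3_mouth below 0.012 m and z of wide_out_centre in the frame of bucket_3_mouth between -0 and 0.014 m) or (horizontal distance between wide_in_centre and bucket_2_mouth below 0.012 m and z of wide_in_centre in the frame of bucket_2_mouth between -0 and 0.014 m and horizontal distance between wide_out_centre and bucket_4_mouth below 0.012 m and z of wide_out_centre in the frame of bucket_4_mouth between -0 and 0.014 m) or (horizontal distance between wide_in_centre and bucket_3_mouth below 0.012 m and z of wide_in_centre in the frame of bucket_3_mouth between -0 and 0.014 m and horizontal distance between wide_out_centre and bucket_1_mouth below 0.012 m and z of wide_out_centre in the frame of bucket_1_mouth between -0 and 0.014 m) or (horizontal distance between wide_in_centre and bucket_4_mouth below 0.012 m and z of wide_in_centre in the frame of bucket_4_mouth between -0 and 0.014 m and horizontal distance between wide_out_centre and bucket_2_mouth below 0.012 m and z of wide_out_centre in the frame of bucket_2_mouth between -0 and 0.014 m)) and ((horizontal distance between slim_in_centre and bucket_1_mouth below 0.012 m and z of slim_in_centre in the frame of bucket_1_mouth between 0.007 and 0.021 m and horizontal distance between slim_out_centre and bucket_3_mouth below 0.012 m and z of slim_out_centre in the frame of bucket_3_mouth between 0.007 and 0.021 m) or (horizontal distance between slim_in_centre and bucket_2_mouth below 0.012 m and z of slim_in_centre in the frame of bucket_2_mouth between 0.007 and 0.021 m and horizontal distance between slim_out_centre and bucket_4_mouth below 0.012 m and z of slim_out_centre in the frame of bucket_4_mouth between 0.007 and 0.021 m) or (horizontal distance between slim_in_centre and bucket_3_mouth below 0.012 m and z of slim_in_centre in the frame of bucket_3_mouth between 0.007 and 0.021 m and horizontal distance between slim_out_centre and bucket_1_mouth below 0.012 m and z of slim_out_centre in the frame of bucket_1_mouth between 0.007 and 0.021 m) or (horizontal distance between slim_in_centre and bucket_4_mouth below 0.012 m and z of slim_in_centre in the frame of bucket_4_mouth between 0.007 and 0.021 m and horizontal distance between slim_out_centre and bucket_2_mouth below 0.012 m and z of slim_out_centre in the frame of bucket_2_mouth between 0.007 and 0.021 m)) and angle between each of wide_in_centre, slim_in_centre, wide_out_centre, slim_out_centre's own z axis and vertical below 0.2 rad and linear speed of each of wide_in, slim_in, wide_out, slim_out below 0.02 m/s); the robot touches nothing.
It fails at once if a vial is tipped more than 0.6 rad off upright (angle between any of wide_in_centre, slim_in_centre, wide_out_centre, slim_out_centre's own z axis and vertical above 0.6 rad).
It fails at once if a vial is dropped: it moves faster than 0.7 m/s (a fall of 25 mm) while the fingers are not on it ((linear speed of wide_in above 0.7 m/s and contact force between the fingers and wide_in below 0.05 N) or (linear speed of slim_in above 0.7 m/s and contact force between the fingers and slim_in below 0.05 N) or (linear speed of wide_out above 0.7 m/s and contact force between the fingers and wide_out below 0.05 N) or (linear speed of slim_out above 0.7 m/s and contact force between the fingers and slim_out below 0.05 N)).
It fails at once if the amber bottle is moved more than 20 mm (distance of amber_bottle from where it was at the start of the episode above 0.02 m).
It also fails if it takes over 83 s, if anything falls off the work surface, if the arm or the gripper's body presses on something with over 40 N, if the wrist force passes 120 N, or if a joint passes its speed limit or range.

## Working session

There is one attempt and no reset: what is moved stays moved. The work goes in short steps, Python scripts to look and compute and a tool call to move; the robot and the scene stay as the last step left them, time stands still between calls to the robot, and variables do not carry over. Pictures are saved under pics/ and viewed, about 12 in all and at most 16, crops included, and the job is handed in when it is done.

Besides the shell and the picture viewer there is one more tool, called after "Request:" as name([rows], argument=value, ...), one row to a line, values as JSON. jog_arm: Moves the arm, as the interface text tells. Its arguments: {"type":"object","properties":{"increments":{"type":"array","items":{"type":"array","items":{"type":"number"}}}},"required":["increments"]}

```bash
mkdir -p pics
cat > h.py <<'E'
import numpy as np, cv2
from station import r
def snap(n):
    s=r.snapshot(n); s['R']=np.array(s['rotation']); s['p']=np.array(s['position'])
    s['f']=192/np.tan(np.radians(s['vfov'])/2); return s
def proj(s,P):
    c=s['R'].T@(np.array(P,float)-s['p']); x,y=c[0]/-c[2],-c[1]/-c[2]
    k=1+s['k1']*(x*x+y*y); return np.array([s['cx']+s['f']*x*k,s['cy']+s['f']*y*k])
def ray(s,u,v):
    a=np.array([(u-s['cx'])/s['f'],(v-s['cy'])/s['f']]); b=a.copy()
    for _ in range(30): b=a/(1+s['k1']*(b@b))
    return s['R']@np.array([b[0],-b[1],-1])
def atz(s,u,v,z):
    d=ray(s,u,v); return s['p']+d*(z-s['p'][2])/d[2]
E
python3 - <<'E'
from h import *
o=r.observe(); print(o)
ims=[]
for n in('top','side','wrist'):
    s=snap(n); print(n,s['p'],s['R'].round(3).tolist(),s['vfov'],s['cx'],s['cy'],s['k1']); cv2.imwrite(f'pics/{n}0.png',s['img'])
E
```

```text
{'t': 0.0, 'joints': array([-69.64252629,  23.95041588,  -0.59042979,  92.48443865,
         0.26747641,  63.63666865,  -3.03454624]), 'dq': array([-0.01888948,  0.03092249,  0.05514863, -0.03214479,  0.04775986,
       -0.06244216, -0.02735608]), 'effort': array([ 1.73745761e-04, -8.51267624e+01,  6.38784338e-01, -4.25962293e+01,
       -4.86247928e-02,  1.87862513e-02,  1.04532523e-04]), 'position': array([0.24140631, 0.57610024, 0.20480733]), 'orientation': array([-1.79929944e+02,  3.54664597e-03,  1.57266648e+02]), 'contact_force': array([-0.17050276,  0.04164273,  0.0959265 ]), 'ft_torque': array([ 0.01696206, -0.02971089, -0.01556977]), 'gripper_width': 0.09426692917473829}
top [0.41852813 0.16963831 1.6445142 ] [3.522, -0.562, -91.204] 51.15827362901433 251.9890422266865 190.5700374293926 -0.10091841676133079
side [0.32889239 1.4772721  1.04030087] [55.341, -0.39, -171.509] 48.2783786669452 250.9512674366179 187.60806096200966 -0.06557368296580421
wrist [0.17160478 0.60462418 0.38473934] [-15.167, 0.071, 67.219] 68.73251366545507 256.5404878848069 192.30348930064406 -0.05929185376085338
```

View pics/top0.png

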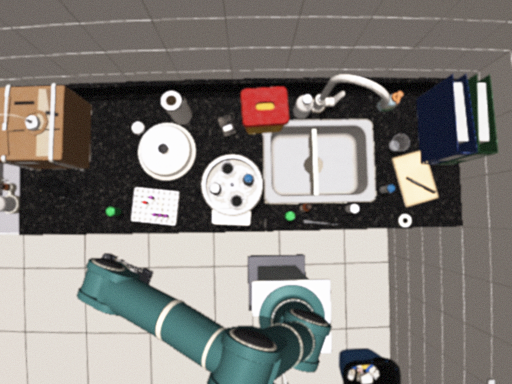

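View pics/side0.png

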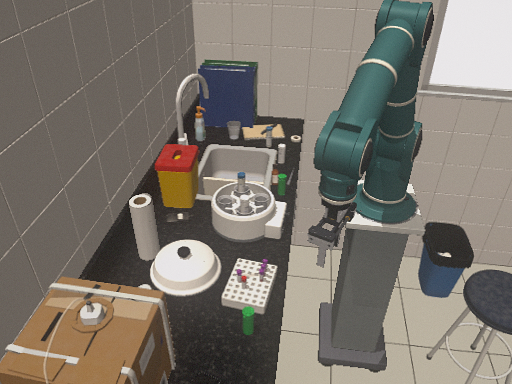

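```bash
cat >> h.py <<'E'
from scipy.spatial.transform import Rotation as Ro
_s=snap
def snap(n):
    s=_s(n); s['R']=Ro.from_euler('xyz',s['rotation'],degrees=True).as_matrix(); return s
E
python3 - <<'E'
from h import *
s=snap('top'); 
a=cv2.resize(s['img'][140:245,195:275],None,fx=4.8,fy=4.8,interpolation=2)
b=cv2.resize(s['img'][170:235,280:420],None,fx=5.4,fy=5.4,interpolation=2)
cv2.imwrite('pics/a.png',a); cv2.imwrite('pics/b.png',b)
t=snap('side'); c=cv2.resize(t['img'][115:245,200:310],None,fx=4.6,fy=4.6,interpolation=2); cv2.imwrite('pics/c.png',c)
for q in [(214,188),(248,180),(354,209),(388,188),(305,208),(290,215),(236,201),(227,168),(405,220)]:print(q,atz(s,*q,.09))
for p in [(0,0,0),(.5,-.2,.1)]: print(proj(s,p),proj(t,p))
E
```

```text
(214, 188) [0.52687371 0.29970968 0.09      ]
(248, 180) [0.55535822 0.16702159 0.09      ]
(354, 209) [ 0.43357505 -0.24475399  0.09      ]
(388, 188) [ 0.51307195 -0.38426987  0.09      ]
(305, 208) [ 0.44182662 -0.05213241  0.09      ]
(290, 215) [0.41598038 0.00701876 0.09      ]
(236, 201) [0.47463111 0.21519257 0.09      ]
(227, 168) [0.60395077 0.24788888 0.09      ]
(405, 220) [ 0.38535032 -0.44825752  0.09      ]
[291.76736888 316.88793654] [381.03152845 201.052115  ]
[342.74083507 192.12547015] [267.01276976 146.60723286]
```

View pics/a.png

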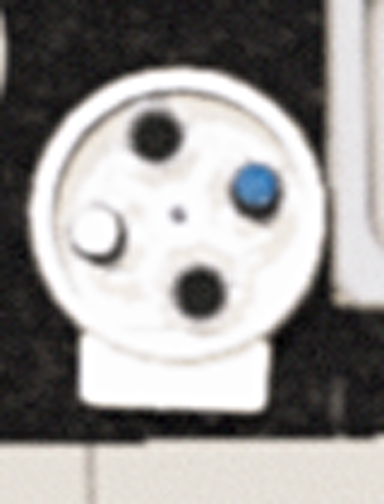

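View pics/b.png

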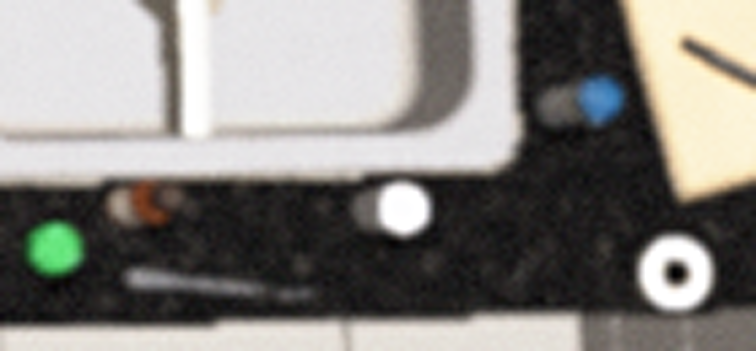

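View pics/c.png

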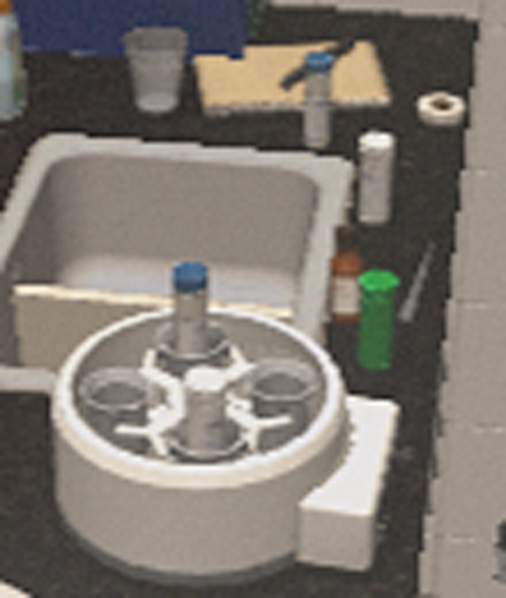

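Candidates in the top view:
- **White caps:** (215.6,188.3) in the rotor is wide_in. (354.8,208.5) on the worktop is wide_out.
- **Rejected as wide_out:** the green look-alikes at (290,215) and (110,211), the tape ring at (405,220) and the white thing at (137,127).
- **Blue caps:** (248.3,178.8) in the rotor is slim_in, and (391,188) is slim_out.
- **Amber bottle:** (307,208).
- **Empty buckets:** (227.5,168) and (237,201).

The crops confirm these choices. Next I'll refine them with centroids.

Run:
```python
from h import *
s=snap('top'); im=s['img'].astype(int); g=im.max(2)
def cen(mask,u,v,R):
    yy,xx=np.nonzero(mask); k=np.hypot(xx-u,yy-v)<R; return xx[k].mean(),yy[k].mean(),k.sum()
blue=(im[...,0]-im[...,2])>60
for n,q,z,m in [('slim_in',(248.3,178.8),.186,blue),('slim_out',(391,188),.104,blue),('wide_out',(354.8,208.5),.09,im.min(2)>150),('b_far',(227.5,168),.115,g<110),('b_near',(237,201),.115,g<110)]:
    c=cen(m,*q,7); print(n,c,atz(s,c[0],c[1],z).round(4))
print('wide_in',atz(s,215.6,188.3,.172).round(4))
w=snap('wrist'); cv2.imwrite('pics/w0.png',w['img']); print(r.observe()['position'])
```

```text
slim_in (np.float64(247.86666666666667), np.float64(177.93333333333334), np.int64(45)) [0.5545 0.1675 0.186 ]
slim_out (np.float64(390.9555555555556), np.float64(187.84444444444443), np.int64(45)) [ 0.5126 -0.3912  0.104 ]
wide_out (np.float64(354.1756756756757), np.float64(208.14864864864865), np.int64(74)) [ 0.4369 -0.2456  0.09  ]
b_far (np.float64(227.02739726027397), np.float64(167.986301369863), np.int64(73)) [0.601  0.2465 0.115 ]
b_near (np.float64(236.26582278481013), np.float64(200.54430379746836), np.int64(79)) [0.4754 0.2134 0.115 ]
wide_in [0.5199 0.287  0.172 ]
[0.24152174 0.57637044 0.20529871]
```

Request:
jog_arm([
  [0, 0, -2, -0.1, 0.6],
  [0, 0, -2, -0.1, 0.6],
  [0, 0, -2, -0.1, 0.6],
  [0, 0, -2, -0.096, 0.6],
  [-2, -2.6, 0, 0, 0.6],
  [-2, -2.6, 0, 0, 0.6],
  [-2, -2.6, 0, 0, 0.6],
  [-2, -2.6, 0, 0, 0.6],
  [-2, -2.6, 0, 0, 0.6],
  [-2, -2.6, 0, 0, 0.6],
])

```text
t: 1.18
position: [0.3621, 0.4189, 0.2855]
orientation: [180.0, 0.0, 180.0]
contact_force: [1.1, 0.0, -0.3]
gripper_width: 0.0563
```

Request:
jog_arm([
  [-2, -2.6, 0, 0, 0.6],
  [-2, -2.6, 0, 0, 0.6],
  [-2, -2.6, 0, 0, 0.6],
  [-2, -2.6, 0, 0, 0.6],
  [-2, -2.6, 0, 0, 0.6],
  [-2, -2.6, 0, 0, 0.6],
  [-2, -2.6, 0, 0, 0.6],
  [-2, -2.6, 0, 0, 0.6],
  [0, 0, 0, 0, 0.6],
  [0, 0, 0, 0, 0.6],
])

```text
t: 2.02
position: [0.522, 0.2106, 0.2853]
orientation: [-180.0, 0.0, 179.8]
contact_force: [-0.7, 0.1, 0.7]
gripper_width: 0.0563
```

Run:
```python
from h import *
w=snap('wrist'); im=w['img'].copy()
for p in [(.5545,.1675,.186),(.601,.2465,.12),(.4755,.2135,.12),(.522,.2935,.172)]:
    q=proj(w,p); print(q); cv2.drawMarker(im,tuple(int(round(x)) for x in q),(0,0,255),0,12,1)
cv2.imwrite('pics/w1.png',im)
```

```text
[217.24250821 222.09916797]
[284.66156342 236.51424537]
[259.75082611 141.29766765]
[334.1900759  188.69266006]
```

View pics/w1.png

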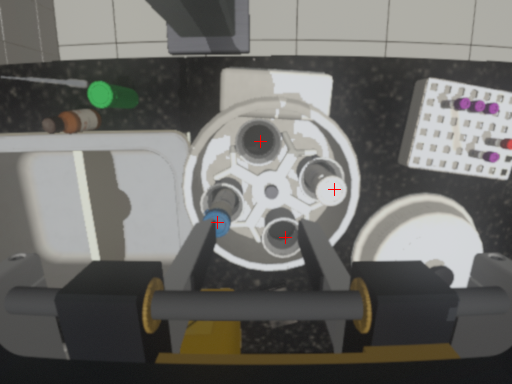

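The wrist view shows the blue cap at (217,222), the far mouth at (284,237), the near mouth at (260,141) and the white cap at (334,188). All four sit under my projected marks.

Request:
jog_arm([
  [-1.6, -2.15, 0, 0, 0.6],
  [-1.65, -2.15, 0, 0, 0.6],
  [0, 0, 0, 0, 0.6],
  [0, 0, 2.5, 0, 0.6],
  [0, 0, 2.5, 0, 0.6],
  [0, 0, 2.5, 0, 0.6],
  [0, 0, 2.5, 0, 0.6],
  [0, 0, 2, 0, 0.6],
  [0, 0, 0, 0, 0.6],
  [0, 0, 0, 0, 0.6],
])

```text
t: 2.9
position: [0.553, 0.1701, 0.1654]
orientation: [-180.0, -0.1, -180.0]
contact_force: [-0.1, -0.6, 0.7]
gripper_width: 0.0562
```

Request:
jog_arm([
  [-0.15, -0.2, 1.5, 0, 0.6],
  [0, 0, 1.4, 0, 0.6],
  [0, 0, 0, 0, 0.6],
  [0, 0, 0, 0, 0.2],
  [0, 0, 0, 0, 0],
  [0, 0, 0, 0, 0],
  [0, 0, 0, 0, 0],
  [0, 0, 0, 0, 0],
  [0, 0, 0, 0, 0],
  [0, 0, 0, 0, 0],
])

```text
t: 3.73
position: [0.5558, 0.1673, 0.1373]
orientation: [180.0, 0.1, 180.0]
contact_force: [-0.4, 0.1, 6.4]
gripper_width: 0.0299
```

Request:
jog_arm([
  [0, 0, 0, 0, 0],
  [0, 0, 0, 0, 0],
  [0, 0, 0, 0, 0],
])

```text
t: 3.98
position: [0.5558, 0.1673, 0.1373]
orientation: [180.0, 0.1, 179.9]
contact_force: [-0.5, -0.3, 6.3]
gripper_width: 0.0298
```

Run:
```python
from h import *
w=snap('wrist')['img']; t=snap('side')['img']
a=cv2.resize(w[100:300,140:360],(440,400),interpolation=2); b=cv2.resize(t[150:250,190:280],(360,400),interpolation=2)
cv2.imwrite('pics/g1.png',np.hstack([a,b]))
```

```text
(no output)
```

View pics/g1.png

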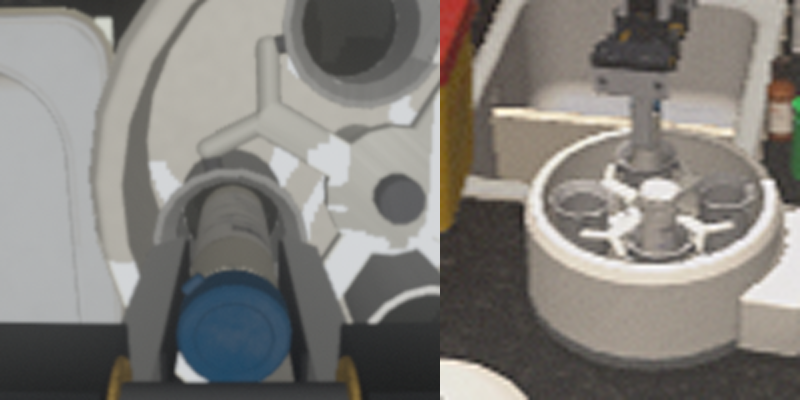

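The vial is upright between the fingers, with the cap at (235,325) in the crop. The 29.8 mm width and 6 N upward force suggest the pads are on the cap's edge. I'll regrip 7 mm lower.

Request:
jog_arm([
  [0, 0, 0, 0, 0.6],
  [0, 0, 0, 0, 0.6],
  [0.15, 0, 0, 0, 0.6],
  [0, 0, 0.7, 0, 0.6],
  [0, 0, 0, 0, 0],
  [0, 0, 0, 0, 0],
  [0, 0, 0, 0, 0],
  [0, 0, 0, 0, 0],
  [0, 0, 0, 0, 0],
  [0, 0, 0, 0, 0],
])

```text
t: 4.92
position: [0.5538, 0.1671, 0.1295]
orientation: [-180.0, 0.0, 180.0]
contact_force: [-0.8, 0.5, -0.5]
gripper_width: 0.0297
```

Request:
jog_arm([
  [0, 0, -0.5, 0, 0],
  [0, 0, -1, 0, 0],
  [0, 0, -1.5, 0, 0],
  [0, 0, -2, 0, 0],
  [0, 0, -2, 0, 0],
  [0, 0, -1, 0, 0],
  [0, 0, 0, 0, 0],
  [0, 0, 0, 0, 0],
])

```text
t: 5.58
position: [0.5537, 0.1672, 0.2096]
orientation: [180.0, 0.0, 180.0]
contact_force: [0.2, 0.6, -0.6]
gripper_width: 0.0299
```

Request:
jog_arm([
  [-0.9, 1.6, 0, 0, 0],
  [-1, 1.6, 0, 0, 0],
  [-0.9, 1.6, 0, 0, 0],
  [-0.9, 1.6, 0, 0, 0],
  [-1, 1.5, 0, 0, 0],
  [0, 0, 0, 0, 0],
  [0, 0, 0, 0, 0],
  [0, 0, 0, 0, 0],
])

```text
t: 6.25
position: [0.6003, 0.2453, 0.2084]
orientation: [-179.9, -0.1, 179.9]
contact_force: [0.8, -1.4, -1.1]
gripper_width: 0.0296
```

Run:
```python
from h import *
s=snap('wrist'); w=s['img'].copy(); t=snap('side')['img']; o=r.observe(); print(o['position'],o['gripper_width'])
q=proj(s,(.601,.2465,.12)); print(q); cv2.drawMarker(w,tuple(int(round(x)) for x in q),(0,0,255),0,12,1)
a=cv2.resize(w[100:300,140:360],(440,400),interpolation=2); b=cv2.resize(t[150:250,190:280],(360,400),interpolation=2)
cv2.imwrite('pics/g2.png',np.hstack([a,b]))
```

```text
[0.60048451 0.24522237 0.20911192] 0.02995579191131506
[259.01494748 196.1470262 ]
```

View pics/g2.png

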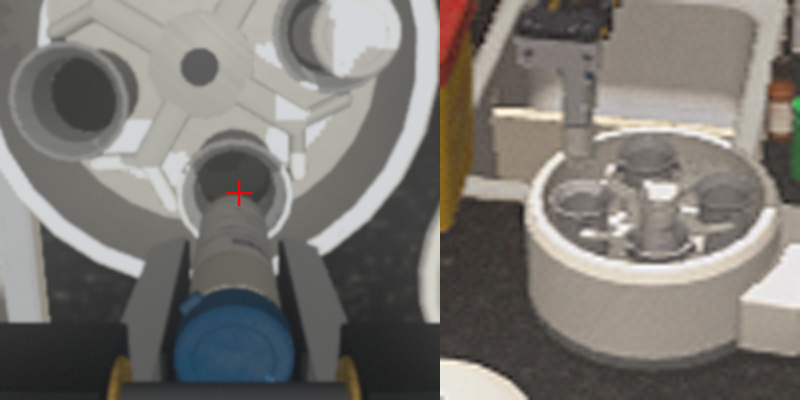

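The vial is held over the far bucket, whose mouth is at (238,192) in the crop. Lowering it now.

Request:
jog_arm([
  [0, 0.1, 2, 0, 0],
  [0, 0, 2, 0, 0],
  [0, 0, 2, 0, 0],
  [0, 0, 1, 0, 0],
  [0, 0, 0.5, 0, 0],
  [0, 0, 0.2, 0, 0],
  [0, 0, 0, 0, 0],
])

```text
t: 6.93
position: [0.601, 0.247, 0.1329]
orientation: [180.0, 0.0, 179.9]
contact_force: [-0.5, 0.4, 0.7]
gripper_width: 0.03
```

Request:
jog_arm([
  [0, 0, 0.2, 0, 0],
  [0, 0, 0.1, 0, 0],
  [0, 0, 0, 0, 0],
  [0, 0, 0, 0, 0],
])

```text
t: 7.27
position: [0.6009, 0.2472, 0.1298]
orientation: [180.0, 0.0, 180.0]
contact_force: [0.6, 0.2, -0.1]
gripper_width: 0.0301
```

Request:
jog_arm([
  [0, 0, 0.1, 0, 0],
  [0, 0, 0, 0, 0.55],
  [0, 0, 0, 0, 0.55],
  [0, 0, 0, 0, 0.55],
  [0, 0, -1.5, 0, 0.55],
  [0, 0, -3, 0, 0.55],
  [0, 0, -3.5, 0, 0.55],
  [0, 0, -3.5, 0, 0.55],
  [0, 0, -3.5, 0, 0.55],
  [0, 0, 0, 0, 0.6],
])

```text
t: 8.1
position: [0.6028, 0.2479, 0.2857]
orientation: [179.8, 0.5, 180.0]
contact_force: [-0.4, 0.3, 0.3]
gripper_width: 0.0549
```

Request:
jog_arm([
  [1, -3, 0, 0, 0.6],
  [1, -3, 0, 0, 0.6],
  [1, -3, 0, 0, 0.6],
  [1, -3, 0, 0, 0.6],
  [1, -3, 0, 0, 0.6],
  [1, -3, 0, 0, 0.6],
  [1, -3, 0, 0, 0.6],
  [1, -3, 0, 0, 0.6],
  [1, -3, 0, 0, 0.6],
  [1, -3, 0, 0, 0.6],
])

```text
t: 8.93
position: [0.4997, -0.0541, 0.2784]
orientation: [180.0, 0.0, 180.0]
contact_force: [1.2, 0.5, -0.1]
gripper_width: 0.0561
```

Request:
jog_arm([
  [1.2, -3, 0, 0, 0.6],
  [1.2, -3, 0, 0, 0.6],
  [1.2, -3, 0, 0, 0.6],
  [1.2, -3, 0, 0, 0.6],
  [1.2, -3, 0, 0, 0.6],
  [0.4, -2, 0, 0, 0.6],
  [0, 0, 0, 0, 0.6],
  [0, 0, 0, 0, 0.6],
  [0, 0, 0, 0, 0.6],
])

```text
t: 9.68
position: [0.4366, -0.2221, 0.2783]
orientation: [180.0, -0.0, 180.0]
contact_force: [0.1, -0.0, 1.0]
gripper_width: 0.0563
```

Run:
```python
from h import *
s=snap('wrist'); w=s['img'].copy(); o=r.observe(); print(o['position'],o['orientation'],o['gripper_width'])
for p in [(.437,-.2456,.09),(.5126,-.3912,.104)]:
  q=proj(s,p); print(q); cv2.drawMarker(w,tuple(int(round(x)) for x in q),(0,0,255),0,12,1)
t=snap('top')['img']; b=cv2.resize(t[140:245,195:275],(293,384),interpolation=2)
cv2.imwrite('pics/w3.png',np.hstack([w,b])[:, :800])
```

```text
[ 0.43671446 -0.22181969  0.27832058] [ 1.79990567e+02 -7.28443249e-03 -1.79973051e+02] 0.056496857072738084
[239.81769853 175.34176432]
[134.58001901 231.60369535]
```

View pics/w3.png

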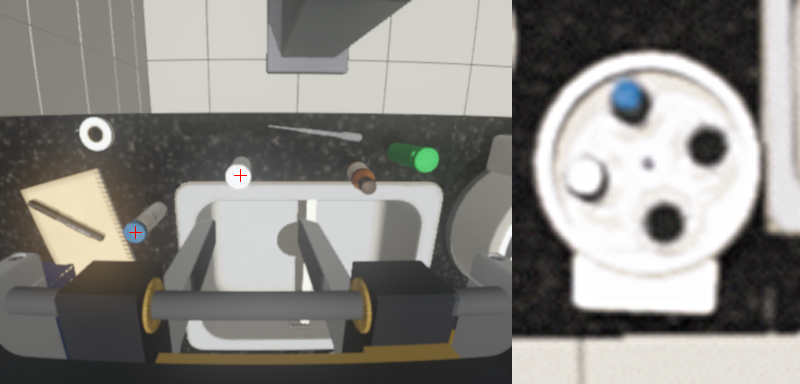

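The wide_out cap is at (238,176), the slim_out cap at (134,232), and the amber bottle is clear at (363,178). In the top crop, slim_in stands in the far bucket at (629,96).

Request:
jog_arm([
  [0, -1.3, 0, 0, 0.6],
  [0, -1.2, 0, 0, 0.6],
  [0, 0, 3, 0, 0.6],
  [0, 0, 3, 0, 0.6],
  [0, 0, 3, 0, 0.6],
  [0, 0, 3, 0, 0.6],
  [0, 0, 2, 0, 0.6],
  [0, 0, 0, 0, 0.6],
  [0, 0, 0, 0, 0.6],
])

```text
t: 10.53
position: [0.4363, -0.2472, 0.1384]
orientation: [180.0, -0.1, -180.0]
contact_force: [-0.3, -0.3, -0.3]
gripper_width: 0.0565
```

Request:
jog_arm([
  [0, 0, 2, 0, 0.6],
  [0, 0, 2, 0, 0.6],
  [0, 0, 2, 0, 0.6],
  [0, 0, 2, 0, 0.6],
  [0, 0, 1, 0, 0.6],
  [0, 0, 0, 0, 0.6],
  [0, 0, 0, 0, 0.3],
  [0, 0, 0, 0, 0],
  [0, 0, 0, 0, 0],
  [0, 0, 0, 0, 0],
])

```text
t: 11.37
position: [0.437, -0.2479, 0.0495]
orientation: [-180.0, 0.1, 180.0]
contact_force: [-0.5, 0.4, 4.1]
gripper_width: 0.0337
```

Request:
jog_arm([
  [0, 0, 0, 0, 0],
  [0, 0, 0, 0, 0],
  [0, 0, 0, 0, 0],
  [0, 0, 0, 0, 0],
])

```text
t: 11.7
position: [0.4371, -0.2479, 0.0494]
orientation: [-180.0, 0.1, 180.0]
contact_force: [-0.7, 0.9, 8.1]
gripper_width: 0.0329
```

Request:
jog_arm([
  [0, 0, -0.3, 0, 0],
  [0, 0, -0.5, 0, 0],
  [0, 0, -1, 0, 0],
  [0, 0, -1, 0, 0],
  [0, 0, 0, 0, 0],
  [0, 0, 0, 0, 0],
])

```text
t: 12.2
position: [0.4369, -0.2478, 0.0774]
orientation: [-180.0, 0.1, 180.0]
contact_force: [0.2, -0.4, -0.5]
gripper_width: 0.0335
```

Run:
```python
from h import *
w=snap('wrist')['img']; t=snap('side')['img']
a=cv2.resize(w[100:300,140:360],(440,400),interpolation=2); b=cv2.resize(t[90:190,240:330],(360,400),interpolation=2)
cv2.imwrite('pics/g4.png',np.hstack([a,b]))
```

```text
(no output)
```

View pics/g4.png

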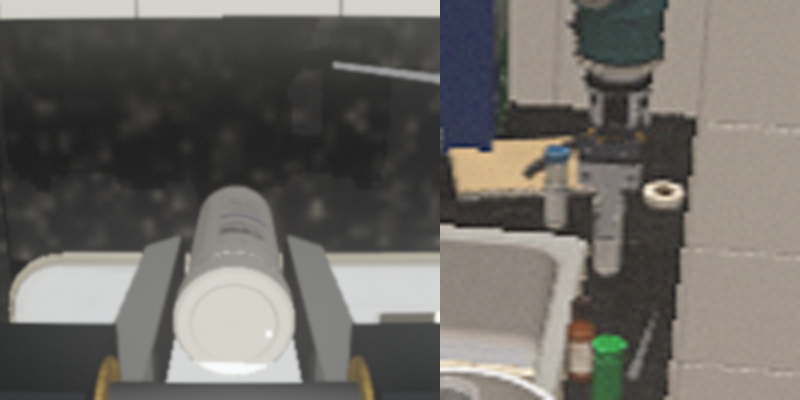

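wide_out is held upright, cap at (235,320) in the crop. Carrying it to the bucket slim_in left.

Request:
jog_arm([
  [0, 0, -2, 0, 0],
  [0, 0, -3, 0, 0],
  [0, 0, -3, 0, 0],
  [0, 0, -3, 0, 0],
  [0, 0, -2.5, 0, 0],
  [-0.8, 2.8, 0, 0, 0],
  [-0.8, 2.8, 0, 0, 0],
  [-0.8, 2.8, 0, 0, 0],
  [-0.8, 2.8, 0, 0, 0],
  [-0.8, 2.8, 0, 0, 0],
])

```text
t: 13.13
position: [0.4765, -0.1063, 0.2112]
orientation: [180.0, -0.0, 179.9]
contact_force: [0.3, 0.2, -0.5]
gripper_width: 0.0335
```

Request:
jog_arm([
  [-0.8, 2.8, 0, 0, 0],
  [-0.8, 2.8, 0, 0, 0],
  [-0.8, 2.8, 0, 0, 0],
  [-0.8, 2.8, 0, 0, 0],
  [-0.8, 2.8, 0, 0, 0],
  [-0.8, 2.8, 0, 0, 0],
  [-0.8, 2.8, 0, 0, 0],
  [-0.8, 2.8, 0, 0, 0],
  [0, 0, 0, 0, 0],
  [0, 0, 0, 0, 0],
])

```text
t: 13.97
position: [0.5404, 0.1174, 0.2106]
orientation: [-180.0, -0.1, -179.9]
contact_force: [-0.8, -1.1, -0.7]
gripper_width: 0.0333
```

Request:
jog_arm([
  [-0.7, 2.5, 0, 0, 0],
  [-0.7, 2.5, 0, 0, 0],
  [0, 0, 0, 0, 0],
  [0, 0, 0, 0, 0],
  [0, 0, 1.5, 0, 0],
  [0, 0, 1.5, 0, 0],
  [0, 0, 1, 0, 0],
  [0, 0, 0, 0, 0],
])

```text
t: 14.63
position: [0.5537, 0.1645, 0.1696]
orientation: [-179.9, -0.2, 179.9]
contact_force: [0.1, -0.2, -0.8]
gripper_width: 0.0337
```

Run:
```python
from h import *
s=snap('wrist'); w=s['img'].copy(); print(r.observe()['position'])
q=proj(s,(.5545,.1675,.12)); cv2.drawMarker(w,tuple(int(round(x)) for x in q),(0,0,255),0,12,1)
cv2.imwrite('pics/g5.png',cv2.resize(w[100:300,140:360],(440,400),interpolation=2))
```

```text
[0.55423656 0.16490854 0.17082501]
```

View pics/g5.png

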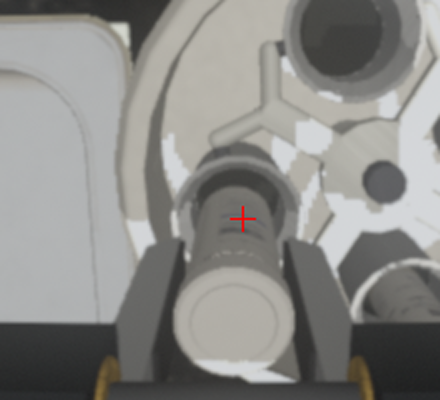

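The vial is entering the bucket mouth near (240,215) in the crop. It's 2.5 mm short in y, so I'll correct that while lowering.

Request:
jog_arm([
  [0, 0.25, 1, 0, 0],
  [0, 0, 1, 0, 0],
  [0, 0, 0.8, 0, 0],
  [0, 0, 0.5, 0, 0],
  [0, 0, 0.3, 0, 0],
  [0, 0, 0, 0, 0],
  [0, 0, 0, 0, 0],
])

```text
t: 15.27
position: [0.5548, 0.1686, 0.1355]
orientation: [-180.0, -0.0, 180.0]
contact_force: [0.6, -0.2, -0.7]
gripper_width: 0.0333
```

Request:
jog_arm([
  [0, -0.1, 0.3, 0, 0],
  [0, 0, 0.1, 0, 0],
  [0, 0, 0, 0, 0],
  [0, 0, 0, 0, 0],
])

```text
t: 15.6
position: [0.5548, 0.1677, 0.1316]
orientation: [-180.0, 0.0, 180.0]
contact_force: [0.2, 0.2, -0.9]
gripper_width: 0.0337
```

Request:
jog_arm([
  [0, 0, 0.1, 0, 0],
  [0, 0, 0.1, 0, 0],
  [0, 0, 0, 0, 0],
])

```text
t: 15.85
position: [0.556, 0.1682, 0.1313]
orientation: [179.9, 0.2, 180.0]
contact_force: [-2.4, -0.5, 20.2]
gripper_width: 0.033
```

The floor is felt at 20 N. Easing off, releasing and going for slim_out.

Request:
jog_arm([
  [0, 0, -0.15, 0, 0],
  [0, 0, 0, 0, 0.55],
  [0, 0, 0, 0, 0.55],
  [0, 0, 0, 0, 0.55],
  [0, 0, -2, 0, 0.55],
  [0, 0, -3, 0, 0.55],
  [0, 0, -3.5, 0, 0.55],
  [0, 0, -3.5, 0, 0.6],
  [0, 0, 0, 0, 0.6],
])

```text
t: 16.6
position: [0.557, 0.1682, 0.2573]
orientation: [179.8, 0.4, 179.9]
contact_force: [0.3, 1.0, 1.0]
gripper_width: 0.056
```

Request:
jog_arm([
  [0.3, -3.2, 0, 0, 0.6],
  [0.3, -3.2, 0, 0, 0.6],
  [0.2, -3.2, 0, 0, 0.6],
  [0.2, -3.2, 0, 0, 0.6],
  [0.2, -3.2, 0, 0, 0.6],
  [0.2, -3.2, 0, 0, 0.6],
  [0.2, -3.2, 0, 0, 0.6],
  [0.2, -3.2, 0, 0, 0.6],
  [0.2, -3.2, 0, 0, 0.6],
  [0.2, -3.2, 0, 0, 0.6],
])

```text
t: 17.43
position: [0.532, -0.1538, 0.2507]
orientation: [-180.0, -0.0, 180.0]
contact_force: [1.5, 0.4, 0.1]
gripper_width: 0.0564
```

Request:
jog_arm([
  [0.3, -3.2, 0, 0, 0.6],
  [0.3, -3.2, 0, 0, 0.6],
  [0.3, -3.2, 0, 0, 0.6],
  [0.3, -3.2, 0, 0, 0.6],
  [0.3, -3.2, 0, 0, 0.6],
  [0.3, -3.2, 0, 0, 0.6],
  [0, 0, 0, 0, 0.6],
  [0, 0, 0, 0, 0.6],
])

```text
t: 18.1
position: [0.5134, -0.346, 0.2503]
orientation: [-180.0, -0.1, 179.8]
contact_force: [0.2, 1.4, -0.5]
gripper_width: 0.0564
```

Run:
```python
from h import *
s=snap('wrist'); w=s['img'].copy(); o=r.observe(); print(o['position'],o['orientation'],o['gripper_width'])
for p in [(.5126,-.3912,.104)]:
  q=proj(s,p); print(q); cv2.drawMarker(w,tuple(int(round(x)) for x in q),(0,0,255),0,12,1)
t=snap('top')['img']; b=cv2.resize(t[140:245,195:275],(288,384),interpolation=2)
cv2.imwrite('pics/w6.png',np.hstack([w,b]))
```

```text
[ 0.51405635 -0.34441438  0.25033983] [ 1.79988156e+02 -4.68632784e-02  1.79903997e+02] 0.05643277127177017
[219.68240681 181.79163372]
```

View pics/w6.png

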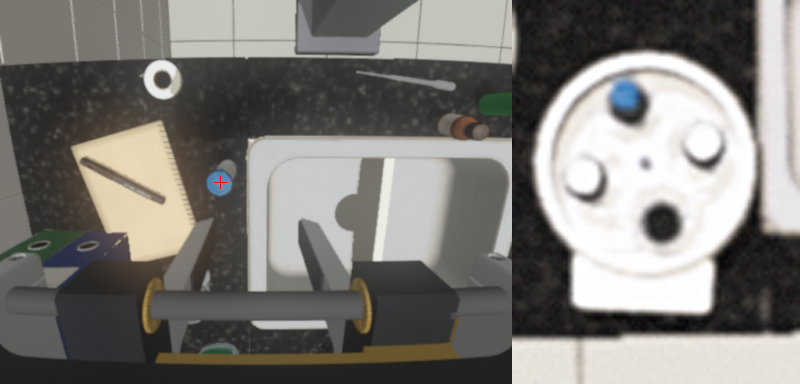

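The mark sits on the slim_out cap at (220,182). In the top crop the two white caps face each other at (586,177) and (703,143), and the blue cap is at (627,95).

Request:
jog_arm([
  [0.1, -2.3, 0, 0, 0.6],
  [0, -2.3, 0, 0, 0.6],
  [0, 0, 2, 0, 0.6],
  [0, 0, 3, 0, 0.6],
  [0, 0, 3, 0, 0.6],
  [0, 0, 2, 0, 0.6],
  [0, 0, 0, 0, 0.6],
  [0, 0, 0, 0, 0.6],
])

```text
t: 18.87
position: [0.5136, -0.3891, 0.151]
orientation: [180.0, -0.1, -180.0]
contact_force: [0.4, -0.2, 0.9]
gripper_width: 0.0566
```

Request:
jog_arm([
  [0.1, -0.2, 2, 0, 0.6],
  [0, 0, 3, 0, 0.6],
  [0, 0, 3, 0, 0.6],
  [0, 0, 2.3, 0, 0.6],
  [0, 0, 0, 0, 0.6],
  [0, 0, 0, 0, 0.3],
  [0, 0, 0, 0, 0],
  [0, 0, 0, 0, 0],
  [0, 0, 0, 0, 0],
  [0, 0, 0, 0, 0],
])

```text
t: 19.7
position: [0.513, -0.3927, 0.0496]
orientation: [-179.9, 0.1, 180.0]
contact_force: [0.0, 0.9, 10.1]
gripper_width: 0.03
```

Request:
jog_arm([
  [0, 0, 0, 0, 0],
  [0, 0, 0, 0, 0],
  [0, 0, 0, 0, 0],
])

```text
t: 19.95
position: [0.5132, -0.3928, 0.0496]
orientation: [-179.9, 0.1, 180.0]
contact_force: [0.2, 1.4, 9.0]
gripper_width: 0.0298
```

Request:
jog_arm([
  [0, 0, -0.5, 0, 0],
  [0, 0, -1, 0, 0],
  [0, 0, -2, 0, 0],
  [0, 0, -3, 0, 0],
  [0, 0, -3.5, 0, 0],
  [0, 0, -3.5, 0, 0],
  [0, 0, -3.5, 0, 0],
  [0, 0, -2, 0, 0],
  [0, 0, 0, 0, 0],
])

```text
t: 20.7
position: [0.5134, -0.3937, 0.244]
orientation: [-179.8, 0.4, 179.9]
contact_force: [0.0, -1.0, -1.2]
gripper_width: 0.0299
```

Request:
jog_arm([
  [0.2, 2.8, 0, 0, 0],
  [0.2, 2.8, 0, 0, 0],
  [0.2, 2.8, 0, 0, 0],
  [0.2, 2.8, 0, 0, 0],
  [0.2, 2.8, 0, 0, 0],
  [0.2, 2.8, 0, 0, 0],
  [0.2, 2.8, 0, 0, 0],
  [0.2, 2.8, 0, 0, 0],
  [0.2, 2.8, 0, 0, 0],
  [0.2, 2.8, 0, 0, 0],
])

```text
t: 21.53
position: [0.4919, -0.1111, 0.2383]
orientation: [-180.0, 0.0, 179.9]
contact_force: [0.7, -0.5, 0.1]
gripper_width: 0.0302
```

Request:
jog_arm([
  [0.2, 2.8, 0, 0, 0],
  [0.2, 2.8, 0, 0, 0],
  [0.2, 2.8, 0, 0, 0],
  [0.2, 2.8, 0, 0, 0],
  [0.2, 2.8, 0, 0, 0],
  [0.2, 2.8, 0, 0, 0],
  [0.2, 2.8, 0, 0, 0],
  [0.2, 2.8, 0, 0, 0],
  [0, 2.8, 0, 0, 0],
  [0, 2.8, 0, 0, 0],
])

```text
t: 22.37
position: [0.4762, 0.1689, 0.2383]
orientation: [180.0, 0.0, 179.9]
contact_force: [0.8, -0.8, 0.1]
gripper_width: 0.0296
```

Request:
jog_arm([
  [0, 2.3, 0, 0, 0],
  [0, 2.2, 0, 0, 0],
  [0, 0, 0, 0, 0],
  [0, 0, 0, 0, 0],
  [0, 0, 0, 0, 0],
])

```text
t: 22.78
position: [0.4767, 0.2118, 0.2381]
orientation: [-180.0, -0.0, 179.9]
contact_force: [0.5, -0.6, -0.4]
gripper_width: 0.0299
```

Request:
jog_arm([
  [0.1, 0.15, 2, 0, 0],
  [0, 0, 2, 0, 0],
  [0, 0, 2, 0, 0],
  [0, 0, 0.5, 0, 0],
  [0, 0, 0, 0, 0],
  [0, 0, 0, 0, 0],
])

```text
t: 23.28
position: [0.4762, 0.2137, 0.1738]
orientation: [-180.0, 0.0, 179.9]
contact_force: [-0.2, -0.9, 0.7]
gripper_width: 0.03
```

Run:
```python
from h import *
s=snap('wrist'); w=s['img'].copy(); print(r.observe()['position'])
q=proj(s,(.4755,.2135,.12)); cv2.drawMarker(w,tuple(int(round(x)) for x in q),(0,0,255),0,12,1)
cv2.imwrite('pics/g7.png',cv2.resize(w[100:300,140:360],(440,400),interpolation=2))
```

```text
[0.4763859  0.21398347 0.174156  ]
```

View pics/g7.png

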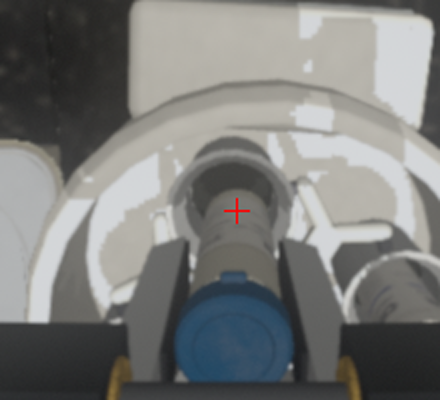

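The vial is centred in the near bucket's mouth, which is around (235,200) in the crop. Lowering it.

Request:
jog_arm([
  [0, 0, 1.5, 0, 0],
  [0, 0, 1.3, 0, 0],
  [0, 0, 0.7, 0, 0],
  [0, 0, 0.4, 0, 0],
  [0, 0, 0.1, 0, 0],
  [0, 0, 0, 0, 0],
  [0, 0, 0, 0, 0],
])

```text
t: 23.92
position: [0.4761, 0.2144, 0.1336]
orientation: [180.0, 0.0, 180.0]
contact_force: [-0.1, -0.5, -0.0]
gripper_width: 0.0299
```

Request:
jog_arm([
  [0, 0, 0.1, 0, 0],
  [0, 0, 0, 0, 0],
])

```text
t: 24.08
position: [0.4759, 0.2143, 0.1322]
orientation: [180.0, 0.0, 180.0]
contact_force: [-0.7, 0.6, 0.0]
gripper_width: 0.0299
```

Request:
jog_arm([
  [0, 0, 0.1, 0, 0],
  [0, 0, 0, 0, 0],
])

```text
t: 24.25
position: [0.4763, 0.2145, 0.1315]
orientation: [180.0, 0.1, 180.0]
contact_force: [0.2, 0.5, 5.1]
gripper_width: 0.0301
```

Request:
jog_arm([
  [0, 0, 0, 0, 0.55],
  [0, 0, 0, 0, 0.55],
  [0, 0, 0, 0, 0.55],
  [0, 0, -1.5, 0, 0.55],
  [0, 0, -3, 0, 0.55],
  [0, 0, -3.5, 0, 0.55],
  [0, 0, -3.5, 0, 0.55],
  [0, 0, -3.5, 0, 0.55],
  [0, 0, 0, 0, 0.55],
])

```text
t: 25.0
position: [0.4778, 0.2151, 0.2873]
orientation: [179.8, 0.4, 179.9]
contact_force: [0.0, 0.8, 0.5]
gripper_width: 0.0518
```

Request:
jog_arm([
  [0, -3, 0, 0, 0.55],
  [0, -3, 0, 0, 0.55],
  [0, -3, 0, 0, 0.55],
  [0, -3, 0, 0, 0.55],
  [0, -3, 0, 0, 0.55],
  [0, -3, 0, 0, 0.55],
  [0, -3, 0, 0, 0.55],
  [0, 0, 0, 0, 0.55],
  [0, 0, 0, 0, 0.55],
  [0, 0, 0, 0, 0.55],
])

```text
t: 25.83
position: [0.4755, 0.0048, 0.2809]
orientation: [180.0, -0.0, 180.0]
contact_force: [0.2, -0.2, -0.6]
gripper_width: 0.0516
```

Run:
```python
from h import *
s=snap('top'); t=snap('side'); im=s['img'].copy(); jm=t['img'].copy()
for x,y,z in [(.601,.2465,.186),(.4755,.2135,.186),(.5545,.1675,.172),(.522,.2935,.172)]:
    u,v=proj(s,(x,y,z)); win=s['img'][int(v)-6:int(v)+8,int(u)-6:int(u)+8].astype(int)
    m=((win[...,0]-win[...,2])>60) if z>.18 else (win.min(2)>225)
    yy,xx=np.nonzero(m); p=atz(s,xx.mean()+int(u)-6,yy.mean()+int(v)-6,z); print((x,y),p.round(4),m.sum())
    for c,k in((s,im),(t,jm)): cv2.drawMarker(k,tuple(int(round(a)) for a in proj(c,(x,y,z))),(0,0,255),0,3,1)
a=cv2.resize(im[140:245,195:315],(457,400),interpolation=2); b=cv2.resize(jm[145:245,195:280],(340,400),interpolation=2)
cv2.imwrite('pics/f.png',np.hstack([a,b])); print(r.observe()['position'],r.observe()['contact_force'])
```

```text
(0.601, 0.2465) [0.6019 0.247  0.186 ] 46
(0.4755, 0.2135) [0.4749 0.2151 0.186 ] 52
(0.5545, 0.1675) [0.5592 0.1705 0.172 ] 127
(0.522, 0.2935) [0.5283 0.2951 0.172 ] 112
[0.47557615 0.00528195 0.28086094] [-0.06814295  0.00867008  0.41027745]
```

View pics/f.png

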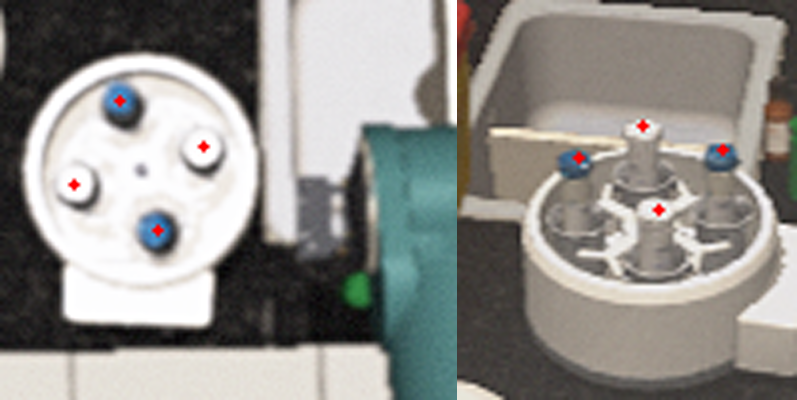

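The last picture shows all four caps under their projected marks in both views. The blue caps are opposite each other at (120,100) and (157,231), and the white caps at (74,184) and (203,147). Handing in.

```bash
python3 -c "
from station import r
print(r.finish_job())"
```

```text
the job is handed in; nothing more can be done
None
```

The rotor is reloaded with the two wide vials opposite each other and the two slim vials in the other pair. I handed the job in at about 26 s of the 83 s allowed; the hand-in reports no verdict.

**Moves:** I moved slim_in to the far empty bucket, put wide_out in the bucket it left (opposite wide_in), and put slim_out in the near bucket (opposite slim_in). wide_in and the amber bottle were never touched.

**Last checks:**
- **Slim vials:** the top camera puts both caps within about 2 mm of their bucket axes.
- **Wide vials:** my colour measurement read 5–6 mm off, most likely because the pale rotor behind the caps got into it. In the pictures, both caps sit on their marks.
- **Upright and seated:** in the side view all four stand upright at the expected heights, and the gripper is clear with no force on it.
- **Amber bottle:** it was where it started in the wrist pictures, and I did not measure it again at the end.

**Off the expected:**
- **Grip widths:** they read about 2 mm over the body diameters, so the pads may have touched the cap edges. I redid the first grip 7 mm lower.
- **Setting down:** wide_out briefly met the bucket floor with 20 N before I eased off. I felt no floor contact for slim_in and released it roughly 1 mm or less above the floor.

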